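# Tip the chilling balls onto the sorting ramp

## Robot

A 6-joint arm with a two-finger parallel gripper is mounted at the origin on the work surface. World frame = base frame: x ahead of the robot, y to its left, z up, the work surface at z = 0. Lengths are in mm, angles in rad, forces in N, time in s.
With the tool pointing down it reaches from about 325 to 750 mm from the base axis. Payload 7.6 kg.
Tool frame: the origin (TCP) lies on the centre line of the jaws, within the pads' length; the fingertips stand manip.tip_reach ahead of it and the grasp point (between the pads) lies 3 mm ahead of it (manip.tip_reach is the distance from the TCP to the fingertips, in mm); z points along the fingers, y is the direction in which the jaws open and shut (so a half turn about z gives the same grasp; the last joint's range is limited). The gripper opens to 85 mm and grips with 20 to 120 N. Pads are 22 mm wide; open, the fingers measure 114 mm over their backs; the gripper's body (76 mm by 85 mm) begins 54 mm behind the grasp point. The pads swing forward as they close: fully open they stand 13 mm farther back than shut.
Start: joints at [-1.301, 0.052, 1.401, -0, 1.689, -0.07], TCP at [175.006, -494.991, 253.323] pointing down, gripper open.
Joint ranges: [-2.9, 2.9], [-0.91, 2.17], [0.12, 2.37], [-1.06, 4.2], [0.26, 2.73], [-2.93, 2.93]. Speed limits (rad/s): [2.57, 2.57, 3.01, 3.14, 3.14, 3.14].

## Interface

Orientations are given as a 3x3 rotation matrix whose columns are the frame's x, y, z axes.
In Python, from station import manip gives the robot as it stands.
- The arm moves only by the shell command python3 -m crank 'ROWS' [OPENING] [FORCE]. ROWS is a JSON object of lists of equal length, an entry for each row: "delta_pos": the shift along the tool's x, y, z in m, a list of three; "turn": the turn, a rotation vector about the tool's x, y, z in rad, a list of three. A call has 1 to 8 rows; each row is the pose to reach, as a shift and turn from the pose commanded when the call began, along the tool's axes at that moment; what a row does not reach only later rows make up. A row lasts 1/8 s, in which the tool goes at most 62.5 mm and 10.7 degrees, less where a joint would pass 70% of its speed; a pose out of reach is approached as far as the arm can. A call with a gripper value outside its range is refused whole. OPENING is the finger opening in m, from 0 to 0.0854, set as the call begins (- or left out, the last holds). The fingers move at their own pace and stop on an object; FORCE is the grip in N (left out, the last holds). Time passes only in rows, so rows that repeat a pose let the fingers close. It gives the time, the measured TCP pose, the force and the opening at its end, in the units of the state.
- manip.get_state(): the state, without advancing time (a new reading comes with each control period).
- manip.grab_frame(name): name is "side" or "top" or "wrist"; returns a dict with "color" (384x512x3 uint8, blue, green, red), "K" (3x3 intrinsics, pixels), "dist" ([k1, k2, p1, p2, k3] as OpenCV has them; the pictures are not rectified), "extrinsics" (4x4, takes a point from camera to world coordinates). Camera axes: x right, y down, z forward; pixel columns grow to the right and rows downward; lengths in mm; the calibration is good to about 2 mm. A picture is of the moment at which its call begins. There is no depth.
- manip.close_job(): hands the job in, once; it reports no verdict.
The state is a dict: "time": time; "joint_positions": joint angles; "joint_velocities": joint speeds; "joint_efforts": joint torques, N m; "ee_pos": TCP position; "tcp_rot": TCP orientation; "force": force on the tool from outside, world axes, zero at the start; "moment": the same for the moment, N m; "opening": finger opening in mm.
Only numpy, scipy, OpenCV 4.12 (cv2) and the standard library are available. Lean on these libraries where they do the work, as an engineer would, in place of code of your own. Each camera call takes 0.05 s, during which the arm holds its last target.

## Task

Pick up the pink scoop by its handle and tip the two iced-coffee chilling balls it carries onto the high end of the wooden sorting ramp, so that they roll down and the small steel ball drops through the narrow slots into the yellow well and the big copper ball into the wide blue hole at the low end; do not touch the balls with the fingers. Then set the empty scoop down upright on the ledge and let go.

Things in the scene. Friction and masses are not known exactly. Their poses are not given: they have to be found in the camera images.
- pink_scoop: (mm) Loose pink scoop, 80 g, holding both balls (an empty cream scoop is a bystander). Origin under the pan's middle. Pan 84 (x) by 76, walls 44 high; open at -x: pouring lip at x -42, z 22. Its floor rises 12 deg to the lip, so balls lie at the back when level and roll out with the lip 35-40 deg down. Handle: bar 12 wide (y), x 42 to 145, z 26 to 46; grip from above at x 75-85.
- ramp: (mm) Fixed wooden trough, 316 (x) by 136; origin on the ledge. High end at -x; floor falls 10 deg to +x. Closed floor x -140 to -30, z 88-107, 106 wide: tip there, lip at about x -65 and pointing to -x, so that the end board (top z 197; side walls 143) stops the balls. Then three slots along x, 32 wide, x -30 to 85, over a yellow well; then one wide hole, blue well, x 85 to 155.
- small_ball: Loose small steel ball, 24 mm in diameter, 30 g, in the pink scoop; origin at its centre. It drops through the slots, over which the big ball rolls on; in the yellow well its centre is about 30 to 55 mm above the ledge.
- big_ball: Loose big copper ball, 40 mm in diameter, about 90 g, in the pink scoop; origin at its centre. In the blue hole its centre is about 28 to 40 mm above the ledge.
Not all that is in view belongs to the job. Several things have the shape of the pink_scoop; the one meant has the colours described above.

How it is judged:
By the outcome, as a careful person would: the job done as asked, in the order asked, and still so for the second after the job is handed in, with the robot touching nothing.
It also fails if it takes over 64 s, if anything falls off the work surface, if the arm or the gripper's body presses on something with over 40 N, if the wrist force passes 120 N, or if a joint passes its speed limit or range.

## Working session

There is one attempt and no reset: what is moved stays moved. The work goes in short steps, Python scripts to look and compute and a shell command to move; the robot and the scene stay as the last step left them, time stands still between calls to the robot, and variables do not carry over. Pictures are saved under pics/ and viewed, and the job is handed in when it is done.

```bash
ls; mkdir -p pics; python3 - <<'E'
from station import manip
import cv2,numpy as np
s=manip.get_state()
print(s['time'],s['ee_pos'],np.round(s['tcp_rot'],3),s['opening'],manip.tip_reach)
for n in ['side','top','wrist']:
    f=manip.grab_frame(n); cv2.imwrite(f'pics/{n}0.png',f['color']); np.savez(f'pics/{n}0.npz',**f)
    print(n,np.round(f['extrinsics'],3).tolist(),np.round(f['K'],1).tolist(),f['dist'])
E
```

```text
pics
0.0 [ 174.92447041 -494.71481934  252.47510476] [[ 0.943  0.333 -0.   ]
 [ 0.333 -0.943  0.002]
 [ 0.    -0.002 -1.   ]] 85.37110952549321 22.0
side [[0.981, -0.129, 0.141, 308.449], [-0.192, -0.655, 0.731, -862.877], [-0.002, -0.745, -0.667, 723.61], [0.0, 0.0, 0.0, 1.0]] [[411.4, 0.0, 258.7], [0.0, 411.4, 189.7], [0.0, 0.0, 1.0]] [-0.03033215  0.          0.          0.          0.        ]
top [[0.022, -0.988, 0.154, 316.339], [-0.999, -0.028, -0.039, -95.68], [0.043, -0.153, -0.987, 887.366], [0.0, 0.0, 0.0, 1.0]] [[359.5, 0.0, 257.1], [0.0, 359.5, 193.5], [0.0, 0.0, 1.0]] [-0.10636851  0.          0.          0.          0.        ]
wrist [[0.334, -0.907, -0.256, 239.61], [-0.943, -0.322, -0.089, -473.583], [-0.001, 0.272, -0.962, 372.453], [0.0, 0.0, 0.0, 1.0]] [[272.3, 0.0, 252.6], [0.0, 272.3, 193.5], [0.0, 0.0, 1.0]] [-0.03973073  0.          0.          0.          0.        ]
```

View pics/side0.png

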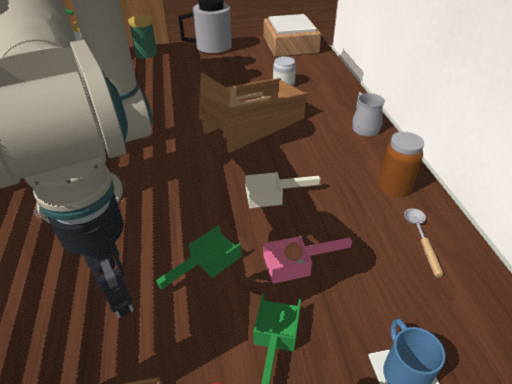

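View pics/top0.png

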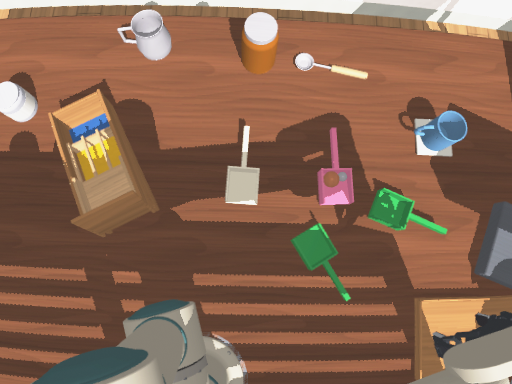

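View pics/wrist0.png

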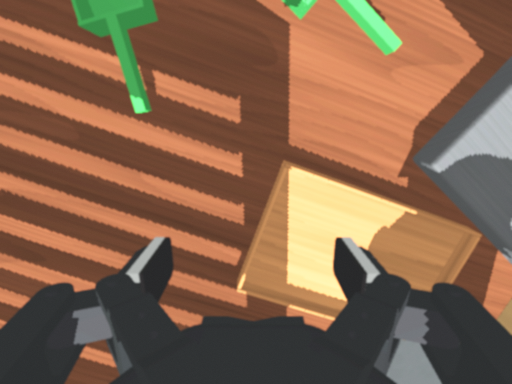

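```bash
cat > h.py <<'E'
import numpy as np,cv2
def load(n): return dict(np.load(n))
def ray(f,px):
    p=cv2.undistortPoints(np.array([[px]],float),f['K'],f['dist'])[0,0]
    E=f['extrinsics']; return E[:3,3],E[:3,:3]@np.array([p[0],p[1],1])
def onz(f,px,z):
    o,d=ray(f,px); return (o+d*(z-o[2])/d[2])
def proj(f,P):
    E=np.linalg.inv(f['extrinsics']); P=np.atleast_2d(P).astype(float)
    return cv2.projectPoints(P@E[:3,:3].T+E[:3,3],np.zeros(3),np.zeros(3),f['K'],f['dist'])[0][:,0]
def crop(f,r,k,name):
    x0,y0,x1,y1=r; cv2.imwrite(name,cv2.resize(f['color'][y0:y1,x0:x1],None,fx=k,fy=k,interpolation=cv2.INTER_CUBIC))
E
python3 - <<'E'
from h import *
t=load('pics/top0.npz'); s=load('pics/side0.npz')
a=cv2.resize(t['color'][115:215,285:385],(400,400)); b=cv2.resize(s['color'][215:295,255:355],(400,320))
b=cv2.copyMakeBorder(b,0,80,0,0,cv2.BORDER_CONSTANT); cv2.imwrite('pics/c_scoop.png',np.hstack([a,b]))
crop(t,(40,80,170,245),3.5,'pics/c_ramp.png')
crop(s,(190,65,315,155),6,'pics/c_ramps.png')
E
```

```text
(no output)
```

View pics/c_scoop.png

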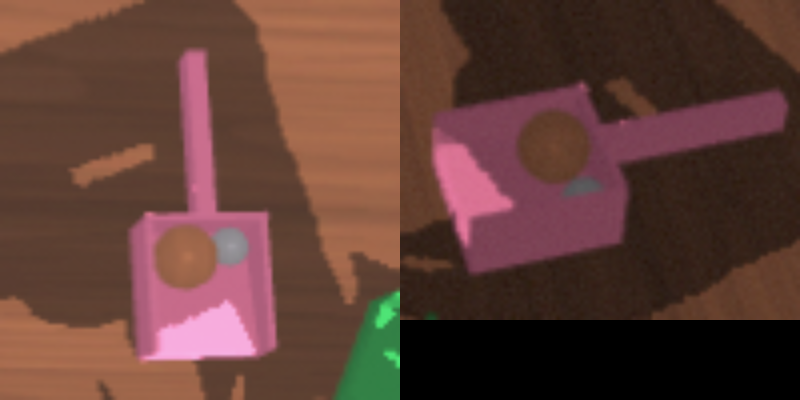

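View pics/c_ramp.png

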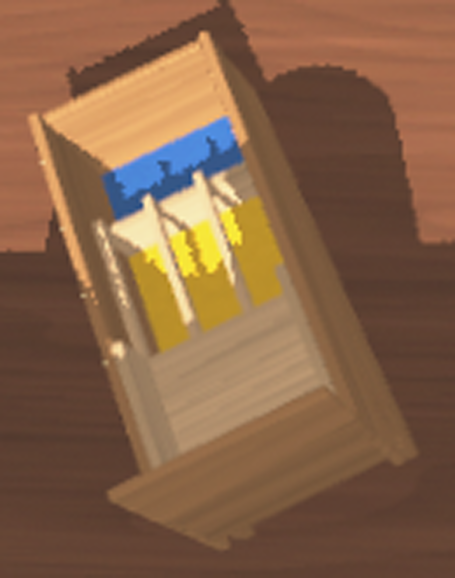

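View pics/c_ramps.png

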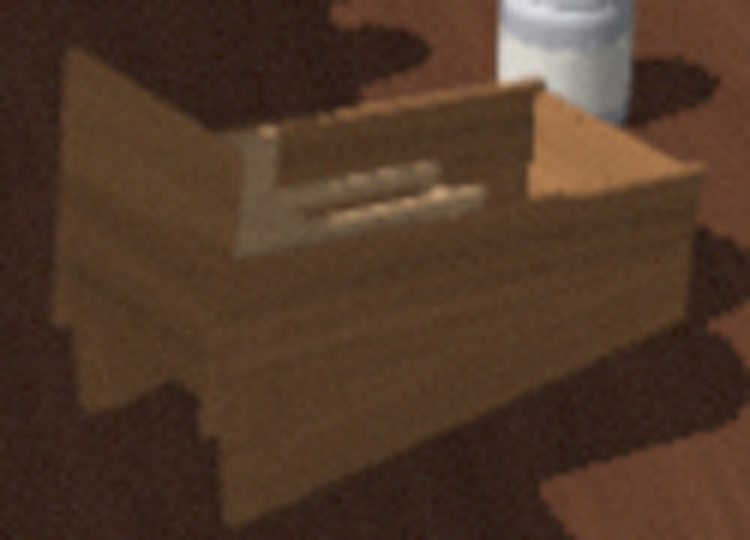

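The top crop shows the pink scoop holding the copper ball at about (331,179) and the steel ball at (342,176). The candidates in the top view are pink (335,187), cream (243,185), green (315,247) and green (392,208). Only the pink one matches in colour and carries balls. The ramp's board top corners are at about (71,221) and (134,191), and its blue end is at about (90,126).

```bash
python3 - <<'E'
from h import *
t=load('pics/top0.npz'); s=load('pics/side0.npz')
T=lambda x,y:(40+x/3.5-.35,80+y/3.5-.35); S=lambda x,y:(190+x/6-.4,65+y/6-.4)
def tri(a,b):
    o1,d1=ray(t,a);o2,d2=ray(s,b); d1/=np.linalg.norm(d1);d2/=np.linalg.norm(d2)
    u=np.linalg.lstsq(np.c_[d1,-d2],o2-o1,rcond=None)[0];p=o1+u[0]*d1;q=o2+u[1]*d2
    return (p+q)/2,np.linalg.norm(p-q)
pts=dict(BL=((108,495),(65,48),197),BR=((328,388),(218,133),197),FL=((36,116),(540,82),143),FR=((205,34),(702,168),143))
for k,(a,b,z) in pts.items():
    p,e=tri(T(*a),S(*b)); print(k,p.round(1),round(e,1),'top@z',onz(t,T(*a),z).round(1),'side@z',onz(s,S(*b),z).round(1))
# scoop
hsv=cv2.cvtColor(t['color'],cv2.COLOR_BGR2HSV)
m=cv2.inRange(hsv,(155,60,60),(179,255,255)); m[:, :300]=0;m[:,365:]=0;m[:115]=0;m[215:]=0
for r in range(125,208,3):
    c=np.where(m[r])[0]
    if len(c): print(r,c.min(),c.max(),onz(t,(c.mean(),r),46).round(1)[:2])
E
```

```text
BL [356.6 239.5 194.1] 5.7 top@z [359.3 238.2 197. ] side@z [353.5 233.1 197. ]
BR [415.9 114.3 208.9] 10.0 top@z [422.8 118.1 197. ] side@z [413.1 135.7 197. ]
FL [620.9 372.7  85. ] 2.6 top@z [600.1 338.9 143. ] side@z [591.2 259.8 143. ]
FR [681.6 259.4  85.6] 1.9 top@z [656.4 234.1 143. ] side@z [647.1 158.  143. ]
128 331 336 [ 617.3 -314.8]
131 329 336 [ 609.4 -312.1]
134 330 336 [ 601.7 -313.3]
137 330 336 [ 593.9 -313.1]
140 330 336 [ 586.2 -313. ]
143 330 337 [ 578.5 -314.1]
146 330 337 [ 570.8 -314. ]
149 331 337 [ 563.3 -315.1]
152 331 337 [ 555.6 -315. ]
155 331 338 [ 548.1 -316.1]
158 331 338 [ 540.5 -316. ]
161 331 338 [ 533.  -315.9]
164 332 338 [ 525.5 -317. ]
167 332 339 [ 518.  -318.1]
170 319 351 [ 510.5 -316.8]
173 317 351 [ 502.8 -310.8]
176 318 352 [ 495.6 -316.5]
179 317 352 [ 488.1 -315.2]
182 318 352 [ 481.  -323.8]
185 318 352 [ 473.6 -320.8]
188 318 352 [ 466.1 -316.2]
191 318 353 [ 458.8 -317.3]
194 319 353 [ 451.5 -318.4]
197 319 353 [ 444.2 -318.4]
200 319 353 [ 436.9 -318.3]
203 319 351 [ 429.6 -315.8]
```

```bash
python3 - <<'E'
from h import *
t=load('pics/top0.npz'); s=load('pics/side0.npz')
T=lambda x,y:(40+x/3.5-.35,80+y/3.5-.35); S=lambda x,y:(190+x/6-.4,65+y/6-.4)
ob=[('BL',T(108,495),197,(-158,68)),('BR',T(328,388),197,(-158,-68)),('FL',T(36,116),87,(158,68)),('FR',T(205,34),87,(158,-68)),
('slotL',T(155,352),88,(-30,53)),('slotR',T(288,298),88,(-30,-53))]
for k,p,z,m in ob: print(k,onz(t,p,z).round(1))
P=np.array([onz(t,p,z)[:2] for _,p,z,_ in ob]);
BL,BR,FL,FR=P[:4]
d=(FL+FR-BL-BR); print('yaw long',np.degrees(np.arctan2(d[1],d[0])),'short',np.degrees(np.arctan2(BL[0]-BR[0],BL[1]-BR[1])*-1), 'len',np.linalg.norm(d)/2)
yaw=np.radians(27.5);u=np.array([np.cos(yaw),np.sin(yaw)]);v=np.array([-u[1],u[0]])
for (k,_,_,m),p in zip(ob,P): print(k,'origin est',(p-m[0]*u-m[1]*v).round(1))
E
```

```text
BL [359.3 238.2 197. ]
BR [422.8 118.1 197. ]
FL [621.4 371.6  87. ]
FR [682.  258.9  87. ]
slotL [460.  268.3  88. ]
slotR [498.1 182.9  88. ]
yaw long 27.744131317472394 short 27.863038063355166 len 294.5566916292999
BL origin est [530.9 250.8]
BR origin est [531.5 251.4]
FL origin est [512.7 238.4]
FR origin est [510.5 246.2]
slotL origin est [511.1 235.2]
slotR origin est [500.3 243.8]
```

```bash
python3 -m crank '{"delta_pos":[[0.06,0,0],[0.12,0,0],[0.18,0,0],[0.24,0,0],[0.30,-0.01,0],[0.36,-0.02,0],[0.41,-0.03,0],[0.417,-0.041,0.03]],"turn":[[0,0,0.1],[0,0,0.2],[0,0,0.281],[0,0,0.281],[0,0,0.281],[0,0,0.281],[0,0,0.281],[0,0,0.281]]}' 0.0854 100; python3 - <<'E'
from station import manip
import cv2,numpy as np
for n in ['wrist','top']:
    f=manip.grab_frame(n); cv2.imwrite(f'pics/{n}1.png',f['color']); np.savez(f'pics/{n}1.npz',**f)
E
```

```text
time: 1.15
ee_pos: [557.7, -315.6, 224.5]
tcp_rot: [[0.998, 0.062, 0.004], [0.062, -0.998, -0.002], [0.004, 0.002, -1.0]]
force: [0.0, 0.4, -0.1]
opening: 85.1
```

View pics/wrist1.png

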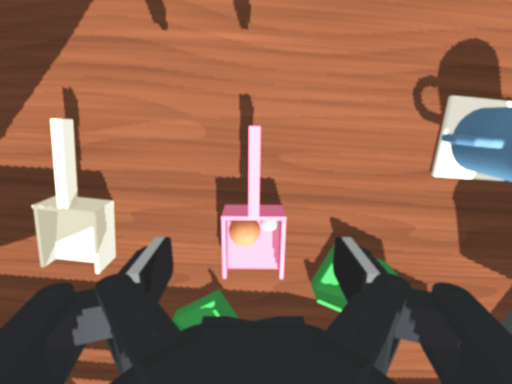

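```bash
python3 - <<'E'
from h import *
w=load('pics/wrist1.npz'); t=load('pics/top1.npz'); h0=load('pics/top0.npz')
hsv=cv2.cvtColor(w['color'],cv2.COLOR_BGR2HSV)
m=cv2.inRange(hsv,(155,60,60),(179,255,255)); m[:,:200]=0;m[:,310:]=0
for r in range(122,215,4):
    c=np.where(m[r])[0]
    if len(c): print(r,c.min(),c.max(),onz(w,(c.mean(),r),46).round(1)[:2])
E
```

```text
126 248 260 [ 617.5 -315.4]
130 248 260 [ 613.3 -315.6]
134 248 260 [ 609.1 -315.9]
138 248 260 [ 604.9 -316.2]
142 248 260 [ 600.6 -316.4]
146 248 260 [ 596.3 -316.7]
150 248 260 [ 592. -317.]
154 248 260 [ 587.7 -317.3]
158 248 260 [ 583.3 -317.6]
162 248 260 [ 578.9 -317.8]
166 248 260 [ 574.4 -318.1]
170 248 248 [ 569.5 -311.8]
174 248 259 [ 565.4 -318.2]
178 248 260 [ 561.  -320.9]
182 248 260 [ 556.4 -321.2]
186 247 260 [ 551.6 -319. ]
190 248 260 [ 547.1 -321.8]
194 247 260 [ 542.2 -319.6]
198 247 260 [ 537.5 -319.9]
202 247 260 [ 532.7 -320.3]
206 224 281 [ 527.8 -319.2]
210 223 283 [ 523.  -320.2]
214 221 284 [ 518.  -319.8]
```

The pink handle is in the middle of the view, columns 248–260, with its tip at row 125. The wrist and top views agree within 3 mm. Next I descend.

```bash
python3 -m crank '{"delta_pos":[[-0.004,0.0015,0.05],[-0.004,0.0015,0.1],[-0.004,0.0015,0.14],[-0.004,0.0015,0.165],[-0.004,0.0015,0.185],[-0.004,0.0015,0.185]],"turn":[[0,0,0],[0,0,0],[0,0,0],[0,0,0],[0,0,0],[0,0,0]]}' 0.0854 100; python3 -m crank '{"delta_pos":[[0,0,0],[0,0,0],[0,0,0],[0,0,0],[0,0,0],[0,0,0]],"turn":[[0,0,0],[0,0,0],[0,0,0],[0,0,0],[0,0,0],[0,0,0]]}' 0 100; python3 - <<'E'
from station import manip
import cv2,numpy as np
for n in ['wrist','side']:
    f=manip.grab_frame(n); cv2.imwrite(f'pics/{n}2.png',f['color']); np.savez(f'pics/{n}2.npz',**f)
E
```

```text
time: 2.0
ee_pos: [549.7, -319.3, 37.2]
tcp_rot: [[0.998, 0.058, -0.002], [0.058, -0.998, 0.001], [-0.002, -0.001, -1.0]]
force: [0.5, -0.5, -0.3]
opening: 85.7
time: 2.75
ee_pos: [550.8, -319.2, 38.8]
tcp_rot: [[0.998, 0.059, 0.0], [0.059, -0.998, -0.0], [0.0, 0.0, -1.0]]
force: [-1.6, 0.3, 4.1]
opening: 10.3
```

View pics/side2.png

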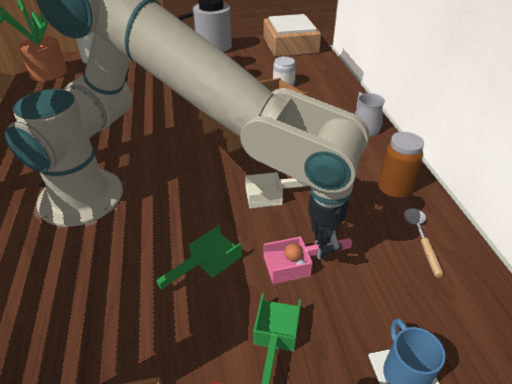

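View pics/wrist2.png

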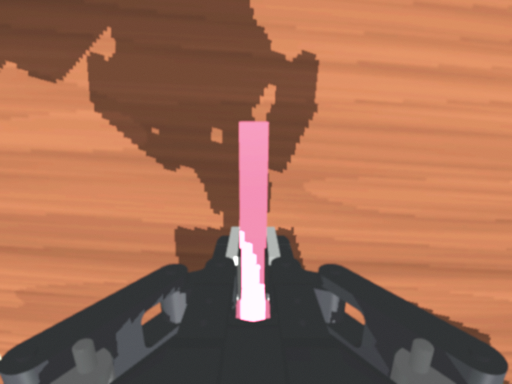

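The fingers have closed on the pink handle. The balls are still at the back of the pan (side view 293,253). Lift slowly.

```bash
python3 -m crank '{"delta_pos":[[0,0,-0.008],[0,0,-0.022],[0,0,-0.04],[0,0,-0.06],[0,0,-0.08],[0,0,-0.1],[0,0,-0.115],[0,0,-0.12]],"turn":[[0,0,0],[0,0,0],[0,0,0],[0,0,0],[0,0,0],[0,0,0],[0,0,0],[0,0,0]]}' - 100; python3 - <<'E'
from station import manip
import cv2,numpy as np
for n in ['side']:
    f=manip.grab_frame(n); cv2.imwrite(f'pics/{n}3.png',f['color']); np.savez(f'pics/{n}3.npz',**f)
E
```

```text
time: 3.85
ee_pos: [550.9, -319.3, 159.8]
tcp_rot: [[0.998, 0.059, 0.002], [0.059, -0.998, -0.001], [0.001, 0.001, -1.0]]
force: [-0.3, -0.3, -2.7]
opening: 10.3
```

View pics/side3.png

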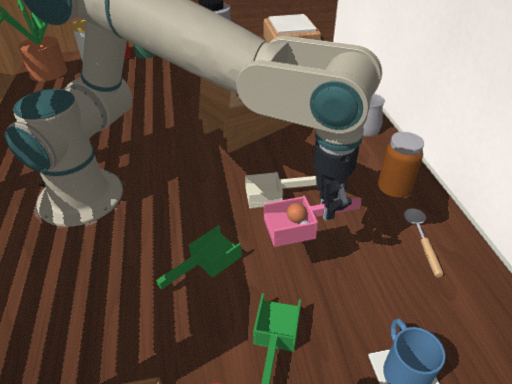

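```bash
python3 -m crank '{"delta_pos":[[0,0,-0.015],[0,-0.005,-0.045],[0,-0.018,-0.08],[0,-0.036,-0.115],[0.002,-0.058,-0.15],[0.005,-0.082,-0.18],[0.008,-0.11,-0.2],[0.011,-0.14,-0.21]],"turn":[[0,0,0],[0,0,0],[0,0,0],[0,0,0],[0,0,0],[0,0,-0.02],[0,0,-0.05],[0,0,-0.08]]}' - 100; python3 -m crank '{"delta_pos":[[0.004,-0.03,0],[0.008,-0.06,0],[0.012,-0.09,0],[0.016,-0.12,0],[0.02,-0.15,0],[0.024,-0.18,0],[0.028,-0.21,0],[0.032,-0.24,0]],"turn":[[0,0,-0.04],[0,0,-0.08],[0,0,-0.12],[0,0,-0.16],[0,0,-0.2],[0,0,-0.24],[0,0,-0.28],[0,0,-0.32]]}' - 100
```

```text
time: 4.9
ee_pos: [553.3, -177.9, 370.1]
tcp_rot: [[0.99, 0.139, 0.002], [0.139, -0.99, -0.001], [0.001, 0.001, -1.0]]
force: [-0.5, -0.0, -1.2]
opening: 10.2
time: 5.9
ee_pos: [551.6, 64.4, 368.6]
tcp_rot: [[0.896, 0.444, -0.0], [0.444, -0.896, -0.0], [-0.0, -0.0, -1.0]]
force: [-0.0, 0.2, -2.8]
opening: 10.5
```

```bash
python3 -m crank '{"delta_pos":[[0,-0.024,0],[0,-0.042,0],[0,-0.054,0],[0,-0.06,0],[0,-0.06,0]],"turn":[[0,0,-0.01],[0,0,-0.02],[0,0,-0.024],[0,0,-0.024],[0,0,-0.024]]}' - 100; python3 - <<'E'
from station import manip
import cv2,numpy as np
for n in ['wrist','top','side']:
    f=manip.grab_frame(n); cv2.imwrite(f'pics/{n}4.png',f['color']); np.savez(f'pics/{n}4.npz',**f)
E
```

```text
time: 6.52
ee_pos: [525.2, 117.2, 368.4]
tcp_rot: [[0.886, 0.464, 0.0], [0.464, -0.886, -0.0], [0.0, 0.0, -1.0]]
force: [-1.0, -0.8, -1.9]
opening: 10.6
```

View pics/wrist4.png

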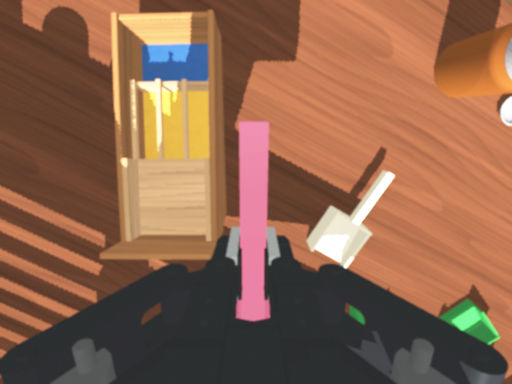

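View pics/top4.png

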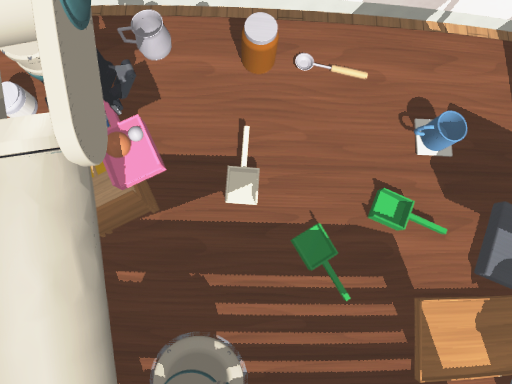

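View pics/side4.png

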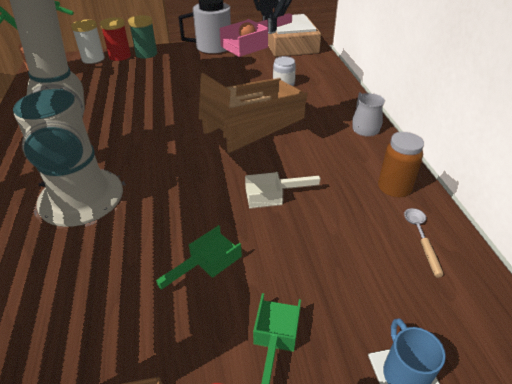

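The wrist view shows the ramp well. Its left wall is at columns 113–122, the right wall at 212–222, the closed floor at rows 158–236, and the end board at rows 236–258. I enlarge it to measure.

```bash
python3 - <<'E'
from h import *
w=load('pics/wrist4.npz'); crop(w,(95,0,235,265),2.25,'pics/c_w4.png')
crop(w,(95,130,235,265),5,'pics/c_w4b.png')
E
```

```text
(no output)
```

View pics/c_w4b.png

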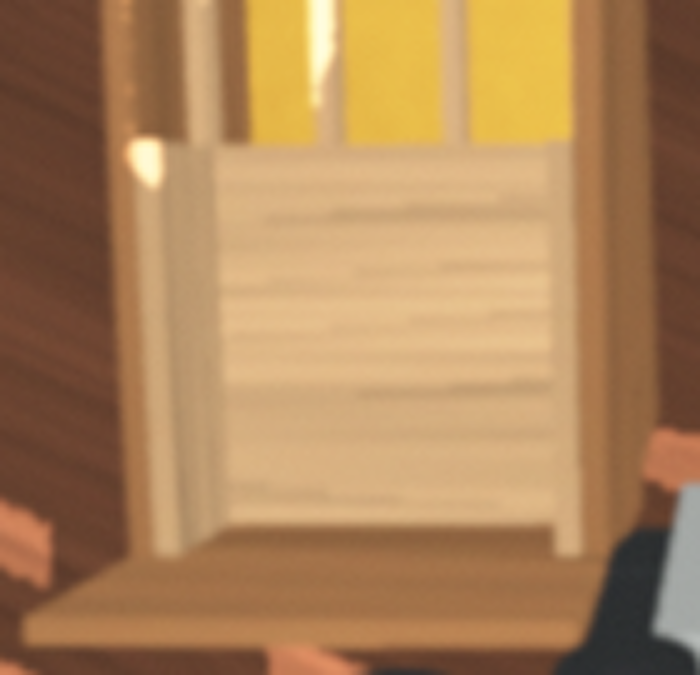

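View pics/c_w4.png

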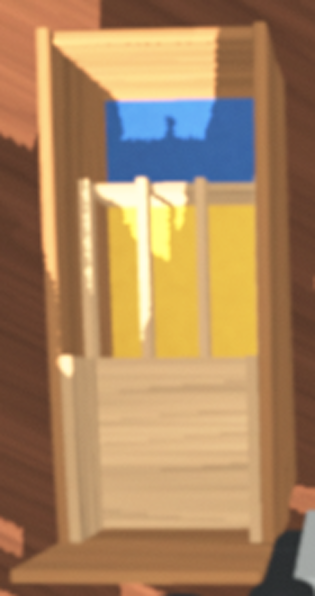

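```bash
python3 - <<'E'
from h import *
w=load('pics/wrist4.npz')
C=lambda x,y:(95+x/5-.4,130+y/5-.4)
yaw=np.radians(27.7);u=np.array([np.cos(yaw),np.sin(yaw)]);v=np.array([-u[1],u[0]])
L=[('slot L plate',C(218,145),88),('slot R plate',C(550,145),88),('slot Rrail',C(572,145),88),('back L',C(230,522),107),('back R',C(555,522),107),
('boardtop nearL',C(25,645),197),('boardtop farL',C(28,617),197),('boardtop R far',C(590,617),197),
('blue near R',(95+253/2.25,180/2.25),68),('farwall L',(95+50/2.25,30/2.25),87),('farwall R',(95+260/2.25,25/2.25),87),('wall R top outer',C(608,555),143),('wall L top outer',C(133,555),143)]
for k,p,z in L:
    P=onz(w,p,z)[:2]; print(k,P.round(1),'u',round(P@u,1),'v',round(P@v,1))
E
```

```text
slot L plate [454.7 270.4] u 528.3 v 28.0
slot R plate [500.5 182.6] u 528.0 v -71.0
slot Rrail [503.5 176.8] u 528.0 v -77.5
back L [354.  219.3] u 415.4 v 29.6
back R [400.8 131. ] u 415.8 v -70.3
boardtop nearL [354.5 235.3] u 423.3 v 43.5
boardtop farL [362.1 237.1] u 430.8 v 41.6
boardtop R far [426.1 117.2] u 431.7 v -94.3
blue near R [601.6 229.3] u 639.2 v -76.6
farwall L [621.7 368.4] u 721.7 v 37.1
farwall R [679.8 258.9] u 722.3 v -86.8
wall R top outer [416.1 115.3] u 422.0 v -91.3
wall L top outer [353.5 233.3] u 421.4 v 42.2
```

```bash
python3 -m crank '{"delta_pos":[[0.008,-0.01,0],[0.022,-0.028,0],[0.038,-0.05,0.01],[0.055,-0.072,0.03],[0.072,-0.092,0.06],[0.084,-0.106,0.09],[0.09,-0.114,0.12],[0.0915,-0.116,0.14]],"turn":[[0,0,0],[0,0,0],[0,0,0],[0,0,0],[0,0,0],[0,0,0],[0,0,0],[0,0,0]]}' - 100; python3 -m crank '{"delta_pos":[[0,0,0.01],[0,0,0.015],[0,0,0.015]],"turn":[[0,0,0],[0,0,0],[0,0,0]]}' - 100; python3 - <<'E'
from station import manip
from h import *
for n in ['wrist','top','side']:
    f=manip.grab_frame(n); cv2.imwrite(f'pics/{n}5.png',f['color']); np.savez(f'pics/{n}5.npz',**f)
p=manip.get_state()['ee_pos'];yaw=np.radians(27.7);u=np.array([np.cos(yaw),np.sin(yaw)]);v=np.array([-u[1],u[0]])
print('a',p[:2]@u-556.5,'v',p[:2]@v+24.3,p[2])
E
```

```text
time: 7.68
ee_pos: [552.0, 263.6, 225.9]
tcp_rot: [[0.885, 0.465, -0.002], [0.465, -0.885, -0.001], [-0.003, -0.0, -1.0]]
force: [0.9, 0.3, -2.6]
opening: 10.3
time: 8.05
ee_pos: [552.6, 262.4, 213.8]
tcp_rot: [[0.886, 0.464, 0.001], [0.464, -0.886, 0.0], [0.001, 0.0, -1.0]]
force: [0.7, 0.2, -1.6]
opening: 10.3
a 54.92670641843915 v -0.2662201491863776 214.32152605325757
```

View pics/side5.png

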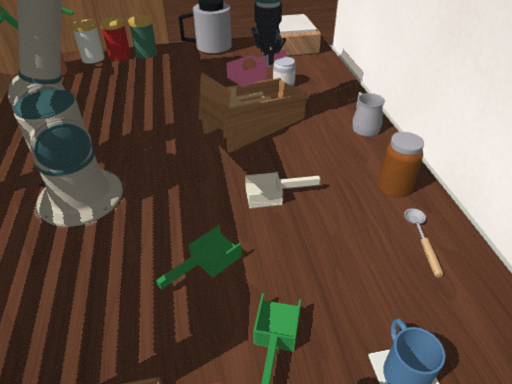

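View pics/top5.png

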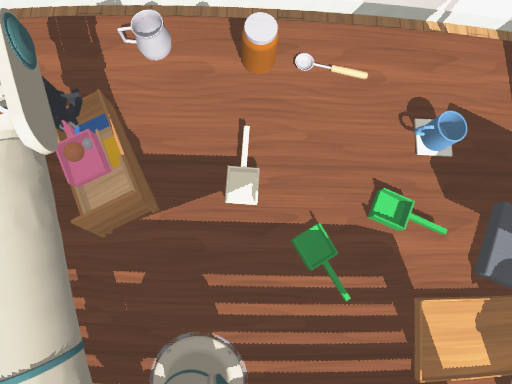

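View pics/wrist5.png

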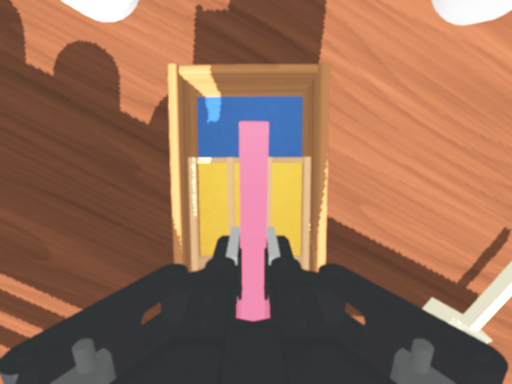

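The view is centred: the ramp's inner walls are at columns 198–303 and the handle at 254. Both balls are in the pan. Next I lower it and start tilting about the lip.

```bash
python3 -m crank '{"delta_pos":[[0,-0.002,0.015],[0,-0.002,0.035],[0,-0.002,0.055],[0,-0.002,0.067],[0,-0.002,0.069],[0,-0.002,0.069]],"turn":[[0,0,0],[0,0,0],[0,0,0],[0,0,0],[0,0,0],[0,0,0]]}' - 100; python3 -m crank '{"delta_pos":[[-0.0019,0,-0.0103],[-0.0047,0,-0.0205],[-0.0084,0,-0.0303],[-0.0129,0,-0.0399],[-0.0183,0,-0.0489],[-0.0244,0,-0.0575],[-0.0284,0,-0.0624],[-0.0312,0,-0.0655]],"turn":[[0,0.087,0],[0,0.175,0],[0,0.262,0],[0,0.349,0],[0,0.436,0],[0,0.524,0],[0,0.576,0],[0,0.611,0]]}' - 100; python3 - <<'E'
from station import manip
from h import *
for n in ['top','side']:
    f=manip.grab_frame(n); cv2.imwrite(f'pics/{n}6.png',f['color']); np.savez(f'pics/{n}6.npz',**f)
    if n=='top':crop(f,(40,80,170,245),3.5,'pics/c6t.png')
    else: crop(f,(190,20,315,155),4.4,'pics/c6s.png')
p=manip.get_state()['ee_pos'];yaw=np.radians(27.7);u=np.array([np.cos(yaw),np.sin(yaw)]);v=np.array([-u[1],u[0]])
print('a',p[:2]@u-556.5,'v',p[:2]@v+24.3,p[2])
E
```

```text
time: 8.95
ee_pos: [551.8, 264.3, 144.8]
tcp_rot: [[0.886, 0.464, 0.001], [0.464, -0.886, 0.0], [0.001, 0.0, -1.0]]
force: [0.2, -0.6, -1.4]
opening: 10.5
time: 9.95
ee_pos: [523.9, 249.7, 211.4]
tcp_rot: [[0.724, 0.464, 0.511], [0.38, -0.886, 0.267], [0.577, 0.0, -0.817]]
force: [1.3, -0.0, -0.9]
opening: 10.4
a 23.269378008650506 v 1.8542920767393412 210.70415266082125
```

View pics/c6t.png

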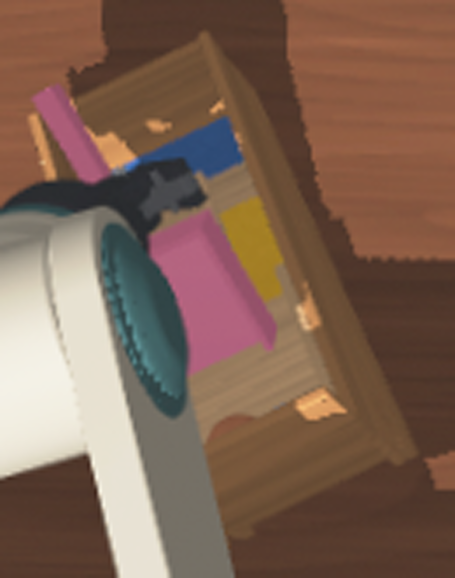

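View pics/c6s.png

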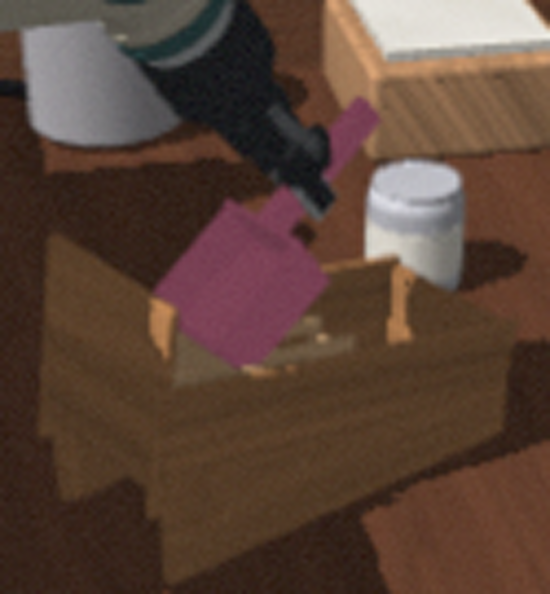

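The copper ball is out and lies against the end board at about (235,428) in the top crop. The small ball isn't visible. I tilt a little more.

```bash
python3 -m crank '{"delta_pos":[[-0.0019,0,-0.0103],[-0.0047,0,-0.0205],[-0.0068,0,-0.0264],[-0.0068,0,-0.0264],[-0.0068,0,-0.0264],[-0.0068,0,-0.0264],[-0.0068,0,-0.0264],[-0.0068,0,-0.0264]],"turn":[[0,0.087,0],[0,0.175,0],[0,0.227,0],[0,0.227,0],[0,0.227,0],[0,0.227,0],[0,0.227,0],[0,0.227,0]]}' - 100; python3 - <<'E'
from station import manip
from h import *
f=manip.grab_frame('top'); crop(f,(40,80,170,245),3.5,'pics/c7t.png')
f=manip.grab_frame('side'); crop(f,(190,20,315,155),4.4,'pics/c7s.png')
f=manip.grab_frame('wrist'); cv2.imwrite('pics/wrist7.png',f['color'])
E
```

```text
time: 11.05
ee_pos: [506.1, 240.3, 228.4]
tcp_rot: [[0.591, 0.464, 0.66], [0.31, -0.886, 0.345], [0.744, 0.0, -0.668]]
force: [3.5, 1.6, 4.6]
opening: 10.3
```

View pics/c7t.png

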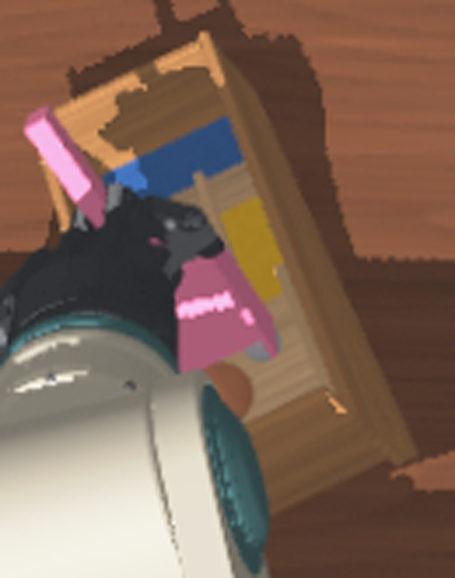

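View pics/c7s.png

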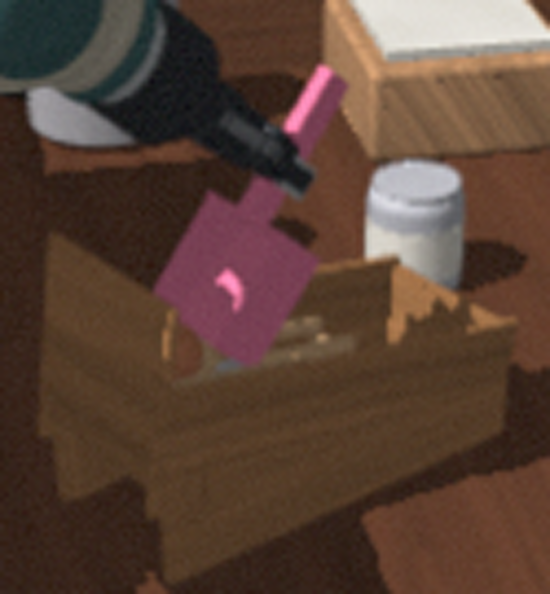

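View pics/wrist7.png

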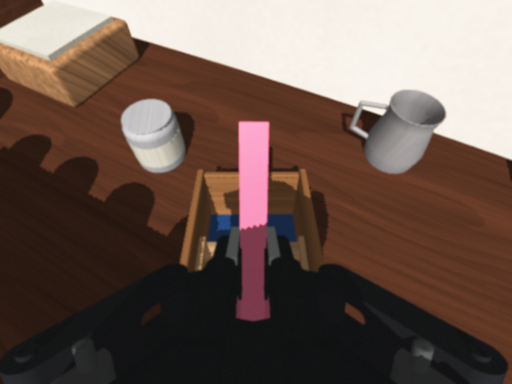

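Both balls are on the closed floor, held by the lip: steel at crop (262,350), copper at (232,390). I lift the scoop straight up.

```bash
python3 -m crank '{"delta_pos":[[0.006,0,-0.0053],[0.0149,0,-0.0134],[0.026,0,-0.0234],[0.0372,0,-0.0334],[0.0521,0,-0.0468],[0.067,0,-0.06],[0.0744,0,-0.0668],[0.0744,0,-0.0668]],"turn":[[0,0,0],[0,0,0],[0,0,0],[0,0,0],[0,0,0],[0,0,0],[0,0,0],[0,0,0]]}' - 100;  python3 - <<'E'
from station import manip
from h import *
f=manip.grab_frame('top'); crop(f,(40,80,170,245),3.5,'pics/c8t.png')
f=manip.grab_frame('side'); crop(f,(190,0,315,155),3.8,'pics/c8s.png')
f=manip.grab_frame('wrist'); cv2.imwrite('pics/wrist8.png',f['color'])
E
```

```text
time: 12.2
ee_pos: [505.7, 240.2, 328.4]
tcp_rot: [[0.592, 0.464, 0.659], [0.31, -0.886, 0.345], [0.744, 0.0, -0.668]]
force: [0.3, -0.4, -1.2]
opening: 10.8
```

View pics/c8t.png

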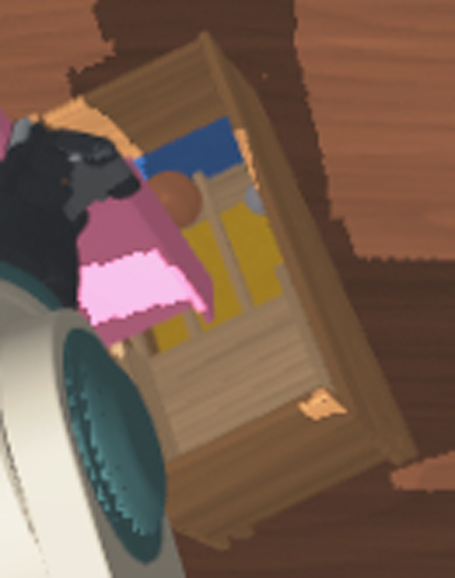

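View pics/wrist8.png

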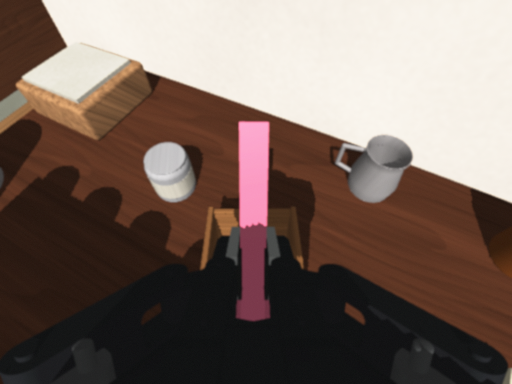

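View pics/c8s.png

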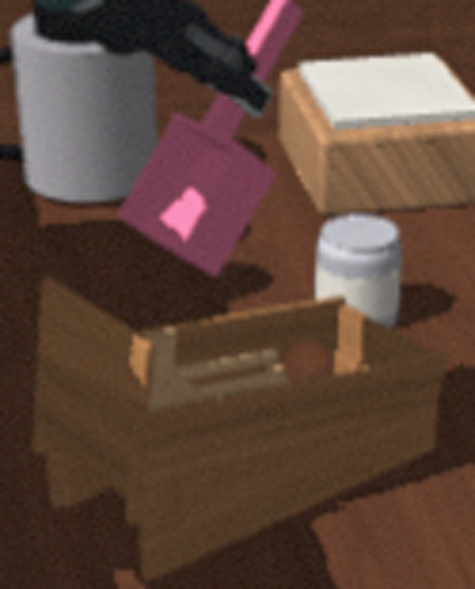

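The balls are rolling: steel in the right slot at crop (255,200), copper at the slots' end at (178,198). I level the empty scoop and look again.

```bash
python3 -m crank '{"delta_pos":[[0.006,0,-0.005],[0.012,0.004,-0.01],[0.018,0.014,-0.016],[0.024,0.03,-0.021],[0.03,0.05,-0.026],[0.03,0.075,-0.026],[0.03,0.105,-0.026],[0.03,0.14,-0.026]],"turn":[[0,-0.105,0],[0,-0.21,0],[0,-0.315,0],[0,-0.42,0],[0,-0.525,0],[0,-0.63,0],[0,-0.735,0],[0,-0.838,0]]}' - 100;  python3 - <<'E'
from station import manip
from h import *
f=manip.grab_frame('top'); crop(f,(40,80,170,245),3.5,'pics/c9t.png')
f=manip.grab_frame('wrist'); cv2.imwrite('pics/wrist9.png',f['color'])
E
```

```text
time: 13.35
ee_pos: [571.7, 115.9, 366.5]
tcp_rot: [[0.885, 0.465, -0.004], [0.465, -0.885, -0.001], [-0.004, -0.001, -1.0]]
force: [0.8, 0.1, -0.4]
opening: 10.5
```

View pics/c9t.png

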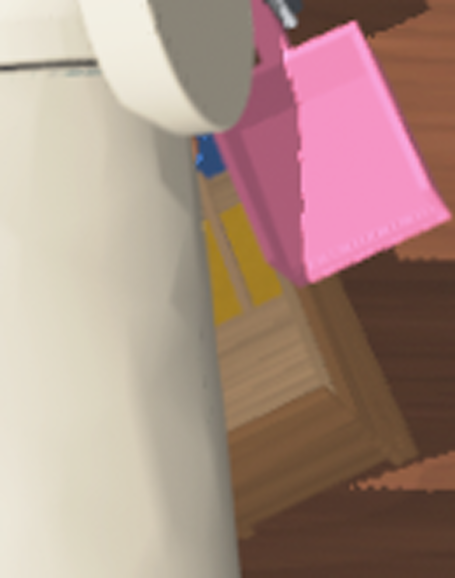

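View pics/wrist9.png

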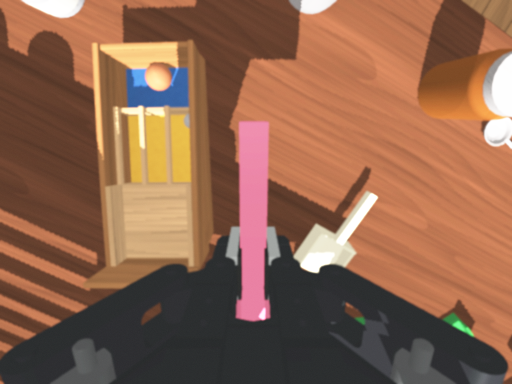

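The copper ball is in the blue hole (159,75) and the steel ball is at the end of the yellow well (188,119). The scoop is empty. I carry it back to its free original spot.

```bash
python3 -m crank '{"delta_pos":[[-0.018,0.03,0],[-0.042,0.072,0],[-0.07,0.12,0],[-0.1,0.17,0],[-0.13,0.22,0],[-0.16,0.27,0],[-0.188,0.32,0],[-0.206,0.35,0]],"turn":[[0,0,0.05],[0,0,0.1],[0,0,0.16],[0,0,0.22],[0,0,0.28],[0,0,0.34],[0,0,0.39],[0,0,0.425]]}' - 100; python3 -m crank '{"delta_pos":[[0,0.02,0.02],[0,0.026,0.06],[0,0.029,0.11],[0,0.029,0.16],[0,0.029,0.2],[0,0.029,0.23],[0,0.029,0.24],[0,0.029,0.24]],"turn":[[0,0,0],[0,0,0],[0,0,0],[0,0,0],[0,0,0],[0,0,0],[0,0,0],[0,0,0]]}' - 100; python3 - <<'E'
from station import manip
from h import *
f=manip.grab_frame('top'); cv2.imwrite('pics/top10.png',f['color'])
f=manip.grab_frame('side'); cv2.imwrite('pics/side10.png',f['color'])
E
```

```text
time: 14.45
ee_pos: [550.9, -291.2, 366.2]
tcp_rot: [[0.998, 0.055, -0.0], [0.055, -0.998, 0.0], [-0.0, -0.0, -1.0]]
force: [0.6, 0.0, -1.5]
opening: 10.4
time: 15.45
ee_pos: [553.0, -317.3, 126.7]
tcp_rot: [[0.998, 0.059, -0.001], [0.059, -0.998, 0.001], [-0.001, -0.001, -1.0]]
force: [0.7, 0.8, -1.6]
opening: 10.5
```

View pics/top10.png

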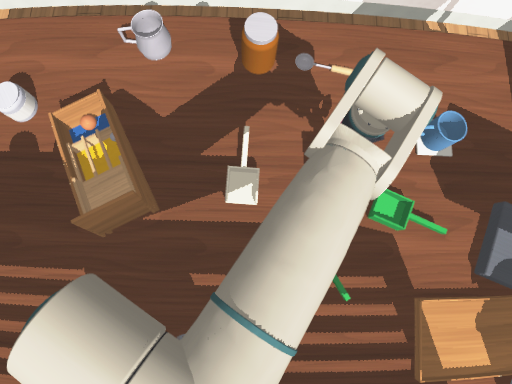

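View pics/side10.png

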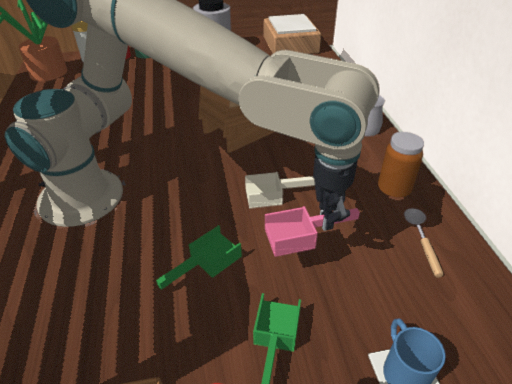

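The scoop is level and clear of its neighbours. I lower it, creeping at the end.

```bash
python3 -m crank '{"delta_pos":[[0,0,0.015],[0,0,0.04],[0,0,0.06],[0,0,0.075],[0,0,0.083],[0,0,0.085],[0,0,0.085]],"turn":[[0,0,0],[0,0,0],[0,0,0],[0,0,0],[0,0,0],[0,0,0],[0,0,0]]}' - 100; python3 -m crank '{"delta_pos":[[0,0,0.001],[0,0,0.002],[0,0,0.002]],"turn":[[0,0,0],[0,0,0],[0,0,0]]}' - 100
```

```text
time: 16.42
ee_pos: [553.4, -318.3, 42.9]
tcp_rot: [[0.998, 0.058, 0.001], [0.058, -0.998, -0.001], [0.001, 0.001, -1.0]]
force: [0.7, 0.0, -0.9]
opening: 10.5
time: 16.8
ee_pos: [553.0, -318.1, 40.3]
tcp_rot: [[0.998, 0.058, 0.0], [0.058, -0.998, -0.0], [0.0, 0.0, -1.0]]
force: [-0.1, 1.0, 0.2]
opening: 10.6
```

```bash
python3 -m crank '{"delta_pos":[[0,0,0.001],[0,0,0.001],[0,0,0.001]],"turn":[[0,0,0],[0,0,0],[0,0,0]]}' - 100; python3 - <<'E'
from station import manip
from h import *
print(manip.get_state()['force'],manip.get_state()['moment'])
f=manip.grab_frame('side'); crop(f,(240,180,380,290),5,'pics/c11.png')
E
```

```text
time: 17.18
ee_pos: [553.0, -318.1, 39.2]
tcp_rot: [[0.998, 0.058, 0.0], [0.058, -0.998, -0.0], [0.0, 0.0, -1.0]]
force: [-0.4, 0.2, -0.7]
opening: 10.4
[-0.35206803  0.24221187 -0.69990537] [-0.00341181 -0.05532091  0.02974603]
```

View pics/c11.png

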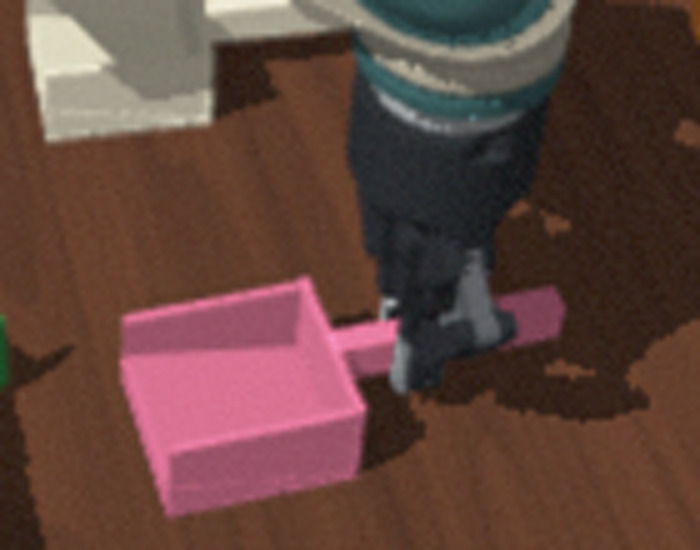

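The scoop is upright and at the ledge to within about 1 mm. One more millimetre, then I open and back off.

```bash
python3 -m crank '{"delta_pos":[[0,0,0.001],[0,0,0.001],[0,0,0.001]],"turn":[[0,0,0],[0,0,0],[0,0,0]]}' - 100; python3 -m crank '{"delta_pos":[[0,0,0],[0,0,0],[0,0,0],[0,0,0],[0,0,0],[0,0,0]],"turn":[[0,0,0],[0,0,0],[0,0,0],[0,0,0],[0,0,0],[0,0,0]]}' 0.0854 100; python3 -m crank '{"delta_pos":[[0,0,-0.01],[0,0,-0.03],[0,0,-0.06],[0,0,-0.1],[0,0,-0.15],[0,0,-0.2],[0,0,-0.25],[0,0,-0.25]],"turn":[[0,0,0],[0,0,0],[0,0,0],[0,0,0],[0,0,0],[0,0,0],[0,0,0],[0,0,0]]}' ; python3 -m crank '{"delta_pos":[[-0.02,0.02,0],[-0.05,0.05,0],[-0.08,0.08,0],[-0.11,0.11,0],[-0.13,0.13,0],[-0.14,0.14,0],[-0.14,0.14,0]],"turn":[[0,0,0],[0,0,0],[0,0,0],[0,0,0],[0,0,0],[0,0,0],[0,0,0]]}'; python3 - <<'E'
from station import manip
from h import *
f=manip.grab_frame('top'); cv2.imwrite('pics/top12.png',f['color']); a=cv2.resize(f['color'][85:215,45:175],(400,400))
np.savez('pics/top12.npz',**f)
g=manip.grab_frame('side'); b=cv2.resize(g['color'][190:290,255:355],(400,400)); cv2.imwrite('pics/c12.png',np.hstack([a,b]))
E
```

```text
time: 17.6
ee_pos: [553.2, -318.1, 38.8]
tcp_rot: [[0.998, 0.058, 0.001], [0.058, -0.998, -0.0], [0.001, 0.0, -1.0]]
force: [-0.9, 0.9, 5.0]
opening: 10.5
time: 18.35
ee_pos: [553.0, -318.1, 38.2]
tcp_rot: [[0.998, 0.058, 0.0], [0.058, -0.998, -0.0], [0.0, 0.0, -1.0]]
force: [0.7, 0.4, -0.8]
opening: 85.7
time: 19.35
ee_pos: [553.8, -318.5, 296.3]
tcp_rot: [[0.998, 0.058, 0.01], [0.058, -0.998, -0.007], [0.01, 0.007, -1.0]]
force: [-0.2, -0.3, -0.4]
opening: 85.0
time: 20.23
ee_pos: [421.1, -466.0, 288.3]
tcp_rot: [[0.998, 0.057, 0.0], [0.057, -0.998, 0.0], [0.0, -0.0, -1.0]]
force: [1.1, 0.6, -0.3]
opening: 85.1
```

View pics/c12.png

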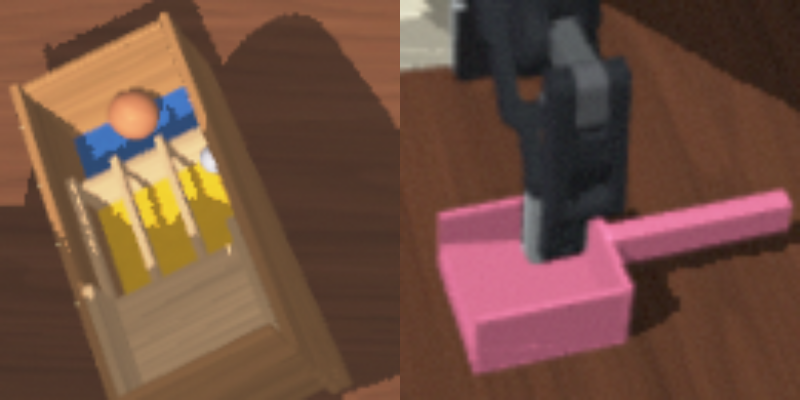

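View pics/top12.png

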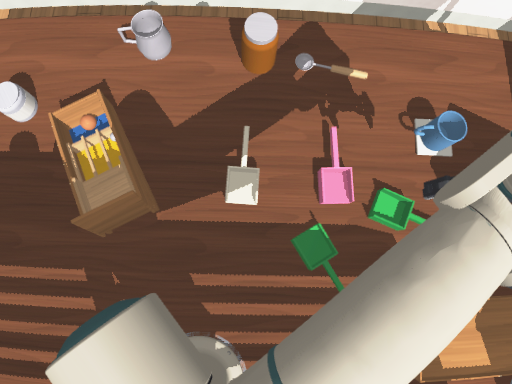

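```bash
python3 - <<'E'
from h import *
t=load('pics/top12.npz')
yaw=np.radians(27.7);u=np.array([np.cos(yaw),np.sin(yaw)]);v=np.array([-u[1],u[0]])
for nm,c,zs in (('steel',(210,158),(42,70,95)),('copper',(132,115),(34,60,90))):
  for z in zs:
    P=onz(t,(45+c[0]/400*130-.3,85+c[1]/400*130-.3),z)[:2]; print(nm,z,round(P@u-556.5,1),round(P@v+24.3,1))
crop(t,(90,100,130,170),8,'pics/c13.png')
E
```

```text
steel 42 63.1 -43.7
steel 70 50.4 -49.1
steel 95 39.0 -53.9
copper 34 129.9 2.4
copper 60 116.2 -4.0
copper 90 100.3 -11.4
```

View pics/c13.png

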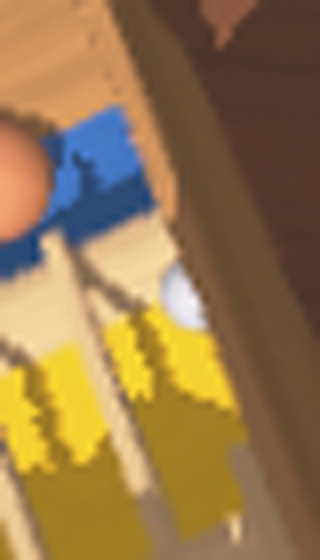

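```bash
python3 - <<'E'
from station import manip
print(manip.get_state()['time'],manip.close_job())
E
```

```text
the job is handed in; nothing more can be done
20.325 None
```

I gripped the pink scoop by its handle and tipped both balls onto the ramp's closed floor at the high end. I then lifted the scoop clear, so the balls rolled down on their own. The fingers did not touch them. I put the empty scoop back upright on its original free spot, let go and backed off. The job was handed in at 20.3 s of the 64 s allowed, and no verdict is reported.

**Last checks:**
- **Copper ball:** it sits in the blue hole. The position fit at its expected height (ramp x about 130, y about 2 mm) falls inside the hole.
- **Steel ball:** it lies at the far right corner of the yellow well, partly hidden by the side wall, and its height was not measured directly. Its ray fits a place inside the well at z about 42 mm. At slot height it would have to be inside the wall, so I take it to be in the well.
- **Scoop:** it is upright and empty, with the gripper clear of it.
- **Forces:** the largest reading was about 6 N, during the tipping.

**One disagreement:** the ramp's end board at first seemed about 25 mm out of line with the floor edges. The wrist view showed that the board leans inward by 10 degrees, so I took the ramp's position from the floor edges instead.

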